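# Ready the tweezers at the core hole

### The arm

A 6-joint arm with a two-finger parallel gripper is mounted at the origin on the work surface. World frame = base frame: x ahead of the robot, y to its left, z up, the work surface at z = 0. Lengths are in m, angles in rad, forces in N, time in s.
With the tool pointing down it reaches from about 0.375 to 0.9 m from the base axis. Payload 3.1 kg.
Tool frame: the origin (TCP) lies midway between the tips of the shut fingers; the grasp point (between the pads) lies 19 mm behind it; y points along the fingers, x is the direction in which the jaws open and shut, and the axes are right-handed (so a half turn about y gives the same grasp; the last joint's range is limited). The gripper opens to 87 mm and grips with 3 to 60 N. Pads are 19 mm wide; open, the fingers measure 117 mm over their backs; the gripper's body (75 mm by 190 mm) begins 51 mm behind the grasp point.
Start: joints at [1.131, 0.527, 1.433, -0, 1.181, -0.178], TCP at [0.162, 0.604, 0.223] pointing down, gripper open.
Joint ranges: [-3.08, 3.08], [-0.75, 2.2], [0.22, 2.44], [-1.43, 4.57], [0, 2.65], [-2.85, 2.85]. Speed limits (rad/s): [2.79, 2.79, 3.14, 3.14, 3.14, 3.14].

### API

Orientations are given as a unit quaternion [x, y, z, w].
In Python, from rig import * gives the robot as it stands.
- The arm moves only by the tool jog_arm, never from a script. Its argument "series" is a list of rows, each a list of 7 numbers: the shift along the tool's x, y, z in mm, then the turn, a rotation vector about the tool's x, y, z in rad, then the gripper's target within -1 to 1 (shut at 1, half-way at 0, fully open at -1). A call has 1 to 20 rows; each row is the pose to reach, as a shift and turn from the pose commanded when the call began, along the tool's axes at that moment; what a row does not reach only later rows make up. A row lasts 1/8 s, in which the tool goes at most 62.5 mm and 10.7 degrees, less where a joint would pass 70% of its speed; a pose out of reach is approached as far as the arm can. A call with a gripper value outside its range is refused whole. The fingers move at their own pace and stop on an object; "grip_force" is the grip in N (left out, the last holds). Time passes only in rows, so rows that repeat a pose let the fingers close. It gives the time, the measured TCP pose, the force and the opening at its end, in the units of the state.
- get_obs(): the state, without advancing time (a new reading comes with each control period).
- camera(name): name is "side" or "top"; returns a dict with "img" (384x512x3 uint8, red, green, blue), "depth" (384x512 float32, m along the optical axis (not along the pixel's ray), 0 where there is no reading), "camera_matrix" (3x3 intrinsics, pixels), "D" ([k1, k2, p1, p2, k3] as OpenCV has them; the pictures are not rectified), "rvec" (rotation vector, rad) and "tvec" (3), from world to camera coordinates, as OpenCV has them. Camera axes: x right, y down, z forward; pixel columns grow to the right and rows downward; lengths in m; the calibration is good to about 2 mm. A picture is of the moment at which its call begins.
- hand_in(): hands the job in, once; it reports no verdict.
The state is a dict: "time": time; "q": joint angles; "joint_velocities": joint speeds; "joint_torque": joint torques, N m; "position": TCP position; "tool_rot": TCP orientation; "ft_force": force on the tool from outside, world axes, zero at the start; "moment": the same for the moment, N m; "grip_width": finger opening in m.
Only numpy, scipy, OpenCV 4.12 (cv2) and the standard library are available. Lean on these libraries where they do the work, as an engineer would, in place of code of your own. Each camera call takes 0.05 s, during which the arm holds its last target.

### The job

Take the sprung tweezers off their hook and squeeze them until the needle stands between the two lines on their cross-bar (12 mm between the tips), then hold them with both tips about 15 mm down inside the drilled hole of the concrete block, ready to pick out the stone chip, touching nothing of the block. Finish while still holding them there, squeezed to that gap and steady; leave everything else on the table where it is and do not drop or lay down the tweezers.

Things in the scene. Friction and masses are not known exactly. Their poses are not given: they have to be found in the camera images.
- grip (a point): Sprung steel tweezers (about 70 g) hanging tips down over a hook: midway between their two grip pads, where to squeeze. x: along the hook's peg, horizontal; y: from moving to fixed limb, the direction to squeeze; z: up. A 14 x 14 mm ribbed pad sits outside each limb. Width over the pads: 39 mm sprung open (pads lean, wider below), 30 mm at the marked gap, where they are parallel. Tips 62 mm below.
- limb (a joint): Angle the tweezers are squeezed by: 0 sprung open (tip gap 37 mm), 0.26 marked gap (12 mm), 0.385 tips shut; tip gap in mm = 12 + 95 x (0.26 - value). The needle stands between the two lines from 0.218 to 0.302. 1 mm at the pads moves the tips 2 to 4 mm. The spring pushes each pad with about 2 N open, 8 N at the marked gap, 11 N shut; let go, they spring open.
- tip_a (a point): Tip of the fixed limb (inner face, lowest point); limbs 14 mm wide above, 3 mm thick and 8 mm wide at the tips. A flat cross-bar 6 mm high, 34 mm below the grip point (its underside 25 mm above the tips), 41 mm long across both limbs, is fixed to this limb on the side facing the stand's post, with two dark lines scribed on it.
- tip_b (a point): Tip of the moving limb (inner face, lowest point), 3 mm thick, 8 mm wide. This limb bears the needle that runs along the cross-bar.
- bend (a point): Inside top of the flat bend that joins the limbs, where the tweezers rest on the peg: 38 mm above the grip point. The bend is 3 mm thick, so its top is 41 mm above the grip point.
- peg (a point): Fixed hook stand: top of its peg where the tweezers hang, 160 mm above the table. The peg is a level bar 10 x 5 mm along this point's x axis, from a post (16 mm thick, 162 mm high, 85 mm along +x) to a free end 28 mm along -x with an upturned tip 8 mm high. The tweezers' limbs, bend and cross-bar close round the peg: raise them 10 to 40 mm, then draw them off past the tip along -x (60 mm or more).
- hole (a point): Centre of the mouth of the drilled hole in the top of a fixed concrete block 100 x 100 mm, 60 mm high (this point is 60 mm above the table). Hole 41 mm across, 50 mm deep, straight down; a stone chip about 10 mm high lies at the bottom.
- core_tall: Bystander, loose: tall grey concrete core, upright cylinder 74 mm across, 150 mm high; origin at the centre of its underside. Leave it alone.
- core_short: Bystander, loose: short concrete core, upright cylinder 60 mm across, 70 mm high; origin at the centre of its underside. Leave it alone.
- core_disc: Bystander, loose: concrete slice, disc 80 mm across, 35 mm high; origin at the centre of its underside. Leave it alone.
- core_half: Bystander, loose: half of a split concrete core, standing, 60 mm across, 90 mm high; origin at the centre of its underside. Leave it alone.
- paver: Bystander, loose: flat clay paver 140 x 100 x 30 mm; origin at the centre of its underside. Leave it alone.
- brush: Bystander, loose: hand brush lying on the table; origin under its middle. Leave it alone.
- tile: Bystander, loose: flat tile 100 x 100 x 12 mm; origin at the centre of its underside. Leave it alone.
Not all that is in view belongs to the job. What is shaped like the part that bears hole but green or red is not meant.

How it is judged:
On the way, in this order (a step that is already met when the one before it is completed fails the run):
1. the tweezers are lifted off the hook and clear of the stand (height (world z) of bend above 0.15 m and distance between bend and peg above 0.05 m and contact force between tweezers and stand below 0.1 N and contact force between tweezers and the fingers above 1 N), for 0.1 s.
2. both tips are inside the hole with the needle between the lines (value of joint limb between 0.218 and 0.302 rad and horizontal distance between each of tip_a, tip_b and hole below 0.0185 m and z of each of tip_a, tip_b in the frame of hole below -0.008 m), for 0.3 s.
At the end, for the whole second after the job is handed in: The fingers hold the tweezers (over 1 N) still, with the limb's joint between 0.218 and 0.302 (tip gap 8 to 16 mm), both tips over 8 mm below the hole's mouth and within 18.5 mm of its axis, not touching the block, stand or table (all of step 2 and velocity of joint limb between -0.15 and 0.15 rad/s and linear speed of tweezers below 0.02 m/s and contact force between tweezers and the fingers above 1 N and contact force between tweezers and block below 0.3 N and contact force between tweezers and stand below 0.1 N and contact force between tweezers and table below 0.1 N); the arm keeps its last pose, push and grip.
It fails at once if the tweezers are dropped or laid down (height (world z) of bend below 0.1 m).
It fails at once if something else on the table is moved over 30 mm (distance of any of core_tall, core_short, core_disc, core_half, paver, brush, tile from where it was at the start of the episode above 0.03 m).
It also fails if it takes over 43 s, if anything falls off the work surface, if the arm or the gripper's body presses on something with over 40 N, if the wrist force passes 120 N, or if a joint passes its speed limit or range.

## Working session

There is one attempt and no reset: what is moved stays moved. The work goes in short steps, Python scripts to look and compute and a tool call to move; the robot and the scene stay as the last step left them, time stands still between calls to the robot, and variables do not carry over. Pictures are saved under pics/ and viewed, and the job is handed in when it is done.

Besides the shell and the picture viewer there is one more tool, called as name([rows], argument=value, ...), one row to a line, values as JSON. jog_arm: Moves the arm, as the interface text tells. Its arguments: {"type":"object","properties":{"series":{"type":"array","items":{"type":"array","items":{"type":"number"}}},"grip_force":{"type":"number"}},"required":["series"]}

```bash
mkdir -p pics; ls; python3 - <<'E'
from rig import *
import cv2,numpy as np,pickle
print(get_obs())
for n in("side","top"):
    c=camera(n); pickle.dump(c,open(n+'.pkl','wb'))
    cv2.imwrite(f'pics/{n}1.png',cv2.resize(c['img'][:,:,::-1],(800,600),interpolation=cv2.INTER_CUBIC))
    R=cv2.Rodrigues(c['rvec'])[0];print(n,c['camera_matrix'],c['D'],-R.T@np.ravel(c['tvec']),R)
E
```

```text
pics
{'time': 0.0, 'q': array([ 1.13050305e+00,  5.28471208e-01,  1.43390413e+00, -1.26077110e-05,
        1.18138395e+00, -1.78477990e-01]), 'joint_velocities': array([ 0.00148234,  0.00140374,  0.00298265, -0.0006659 , -0.00033353,
       -0.00167501]), 'joint_torque': array([-1.94663895e-03, -4.40050435e+01, -1.76592332e+01,  6.31837081e-02,
        5.83371834e-02, -1.53291844e-04]), 'position': array([0.16141622, 0.60303842, 0.22156795]), 'tool_rot': array([ 0.56134227,  0.429777  , -0.43113494, -0.5606329 ]), 'ft_force': array([-0.15629726,  0.40676925,  0.44067614]), 'moment': array([-0.02969138,  0.00763776, -0.00117832]), 'grip_width': 0.08726330815649416}
side [[483.24319111   0.         262.40059681]
 [  0.         483.24319111 189.01646289]
 [  0.           0.           1.        ]] [-0.15138099  0.          0.          0.          0.        ] [0.33841049 1.30311594 0.98807576] [[-0.99671196 -0.07793877 -0.02215434]
 [-0.0242016   0.54730172 -0.83658539]
 [ 0.07732754 -0.83329849 -0.54738841]]
top [[423.28628685   0.         254.29682634]
 [  0.         423.28628685 190.89367236]
 [  0.           0.           1.        ]] [-0.14155226  0.          0.          0.          0.        ] [ 0.37523566 -0.01949223  1.65294987] [[ 0.01031911 -0.99979293 -0.01753866]
 [-0.99828983 -0.00929113 -0.05771565]
 [ 0.05754075  0.01810424 -0.99817899]]
```

View pics/side1.png

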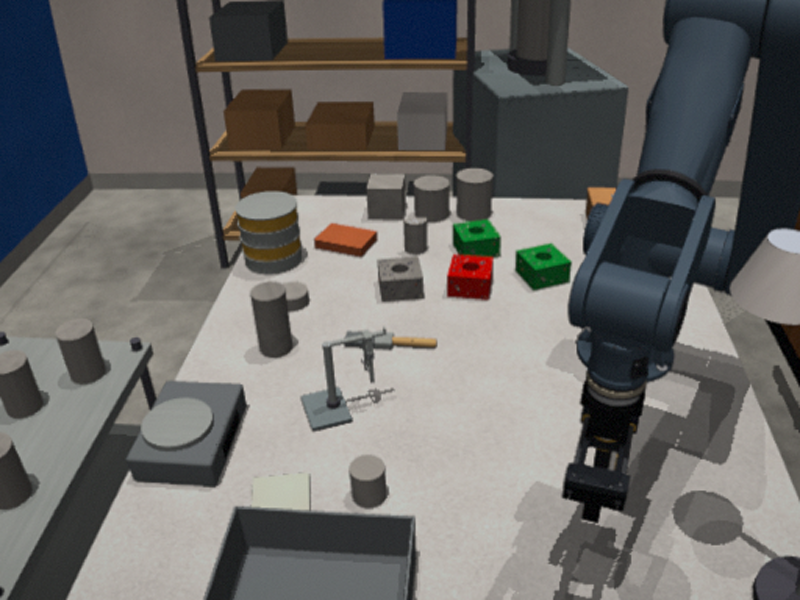

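View pics/top1.png

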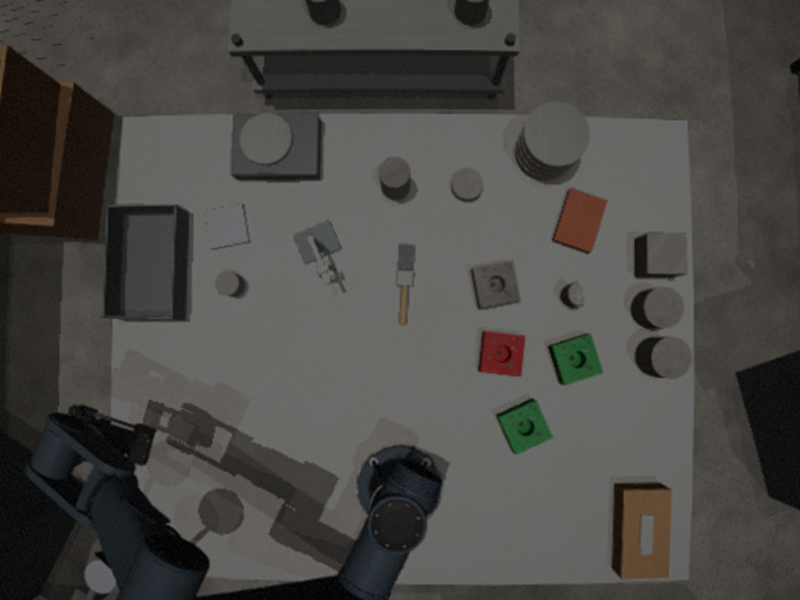

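Candidates for the block, in the 800x600 top view: grey (495,285), red (502,354), green (577,358) and green (525,426). The grey one fits the description. The only tweezers are those on the stand, top (322,268) and side (370,350). I'll check both in close crops.

```bash
cat > h.py <<'E'
import cv2,numpy as np
def setup(c):
    return cv2.Rodrigues(c['rvec'])[0],np.ravel(c['tvec'])
def ray(c,u,v):
    R,t=setup(c); p=cv2.undistortPoints(np.array([[[u,v]]],float),c['camera_matrix'],c['D'])[0,0]
    return -R.T@t, R.T@np.array([p[0],p[1],1])
def plane(c,u,v,z):
    o,d=ray(c,u,v); return o+d*(z-o[2])/d[2]
def dep(c,u,v):
    o,d=ray(c,u,v); return o+d*c['depth'][int(round(v)),int(round(u))]
def proj(c,P): return cv2.projectPoints(np.array(P,float).reshape(-1,1,3),c['rvec'],c['tvec'],c['camera_matrix'],c['D'])[0][:,0]
def crop(c,x0,y0,w,h,s,fn,g=1.0):
    i=c['img'][y0:y0+h,x0:x0+w,::-1].astype(float)*g
    cv2.imwrite(fn,cv2.resize(np.clip(i,0,255).astype('uint8'),None,fx=s,fy=s,interpolation=cv2.INTER_CUBIC))
def cloud(c):
    R,t=setup(c);H,W=c['depth'].shape
    uv=np.stack(np.meshgrid(np.arange(W),np.arange(H)),-1).reshape(-1,1,2).astype(float)
    p=cv2.undistortPoints(uv,c['camera_matrix'],c['D'])[:,0]
    d=c['depth'].reshape(-1,1); P=np.hstack([p*d,d]); P=(P-t)@R
    P[d[:,0]==0]=np.nan
    return P.reshape(H,W,3)
E
python3 - <<'E'
import pickle
from h import *
s=pickle.load(open('side.pkl','rb'));t=pickle.load(open('top.pkl','rb'))
crop(s,185,195,110,85,7,'pics/s2.png',1.3)
crop(t,180,130,100,75,8,'pics/t2.png',2.2)
crop(t,290,150,100,75,8,'pics/t3.png',2.2)
E
```

```text
(no output)
```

View pics/s2.png

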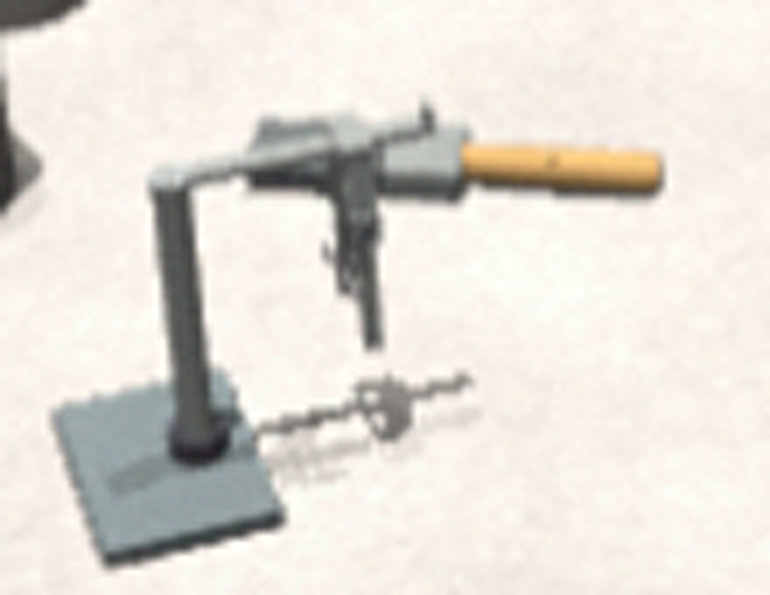

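View pics/t2.png

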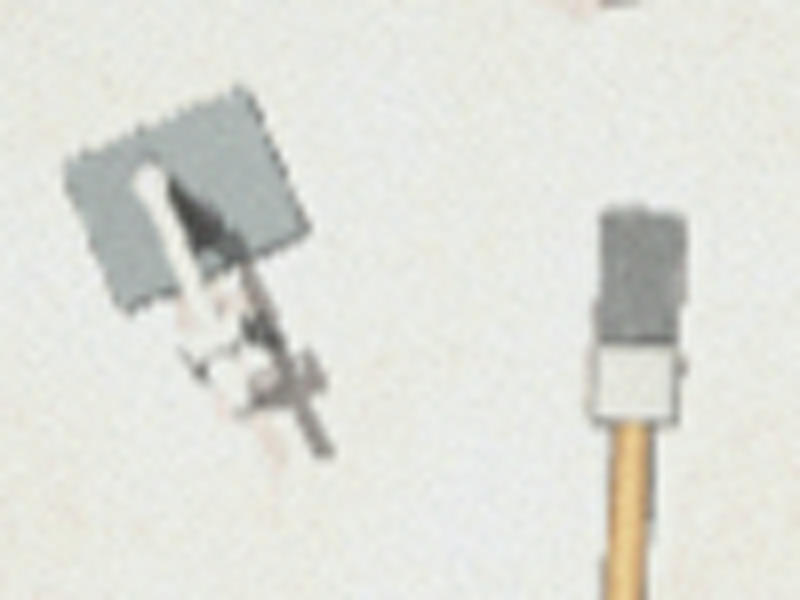

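View pics/t3.png

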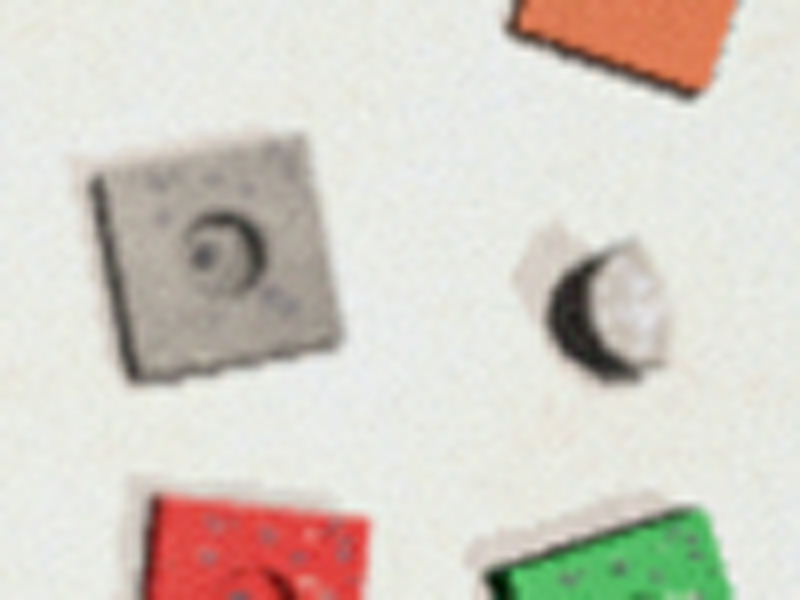

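```bash
python3 - <<'E'
import pickle
from h import *
np.set_printoptions(suppress=True,precision=4)
s=pickle.load(open('side.pkl','rb'));t=pickle.load(open('top.pkl','rb'))
# block: grey top from depth
P=cloud(t)
print('table z',np.nanmedian(P[200:260,200:260,2]))
sub=P[160:205,295:340]; m=np.abs(sub[...,2]-.06)<.012
m8=m.astype('uint8'); n,l,st,ce=cv2.connectedComponentsWithStats(m8)
k=1+np.argmax(st[1:,4]);m=(l==k).astype('uint8')
r=cv2.minAreaRect(np.argwhere(m)[:,::-1].astype(np.float32));print(r,np.median(sub[m>0][:,2]))
print('block ctr',plane(t,r[0][0]+295,r[0][1]+160,.06))
inn=(l!=k).astype('uint8');n,ll,st,ce=cv2.connectedComponentsWithStats(inn)
for i in range(1,n):
    if st[i,4]>10: print(st[i],ce[i],plane(t,ce[i][0]+295,ce[i][1]+160,.06))
for nm,c,(x0,x1,y0,y1) in(('top',t,(180,225,140,195)),('side',s,(185,260,195,275))):
    P=cloud(c)[y0:y1,x0:x1].reshape(-1,3); 
    q=P[(P[:,2]>.06)&(P[:,2]<.2)]
    print(nm,len(q)); 
    h=q[(q[:,2]>.145)]; 
    print(h[np.argsort(h[:,1])])
E
```

```text
table z -0.00028468709821728044
((22.199996948242188, 21.100000381469727), (26.564489364624023, 25.938392639160156), 79.69515228271484) 0.059447602505369776
block ctr [ 0.5063 -0.2279  0.06  ]
[   0    0   45   45 1342] [21.8584 22.4359] [ 0.5013 -0.2266  0.06  ]
[18 16 11 11 88] [22.6818 21.1477] [ 0.5062 -0.2297  0.06  ]
top 152
[[0.4981 0.161  0.1659]
 [0.5023 0.1619 0.1591]
 [0.5278 0.163  0.1533]
 [0.5321 0.164  0.1464]
 [0.4983 0.1649 0.1635]
 [0.5054 0.165  0.1634]
 [0.53   0.1651 0.1665]
 [0.5023 0.1655 0.1587]
 [0.5093 0.1656 0.1593]
 [0.5271 0.1658 0.1603]
 [0.5132 0.166  0.1566]
 [0.5344 0.1661 0.1587]
 [0.4957 0.1662 0.1519]
 [0.5389 0.1672 0.1499]
 [0.4941 0.1674 0.1714]
 [0.4981 0.1682 0.1657]
 [0.5298 0.1683 0.1687]
 [0.5125 0.1686 0.1638]
 [0.5022 0.1691 0.159 ]
 [0.506  0.1694 0.1566]
 [0.5342 0.1694 0.1605]
 [0.5273 0.1696 0.1583]
 [0.5379 0.1696 0.1596]
 [0.5202 0.1696 0.1571]
 [0.5168 0.1697 0.156 ]
 [0.51   0.1702 0.1511]
 [0.5159 0.1721 0.165 ]
 [0.5124 0.1721 0.1644]
 [0.53   0.1722 0.1666]
 [0.5267 0.1725 0.1632]
 [0.5092 0.1725 0.1607]
 [0.5057 0.1726 0.1599]
[... 6223 characters left out ...]
14]
 [0.6047 0.21   0.1624]
 [0.5932 0.2105 0.1596]
 [0.5902 0.2108 0.16  ]
 [0.5843 0.211  0.1603]
 [0.6027 0.2112 0.149 ]
 [0.603  0.2114 0.1455]
 [0.5911 0.2118 0.1463]
 [0.6016 0.2119 0.1603]
 [0.5902 0.2122 0.1574]
 [0.6018 0.2125 0.1572]
 [0.5968 0.2126 0.1466]
 [0.5987 0.2131 0.1577]
 [0.5953 0.2137 0.1619]
 [0.5962 0.214  0.1513]
 [0.5986 0.215  0.1556]
 [0.5924 0.215  0.1595]
 [0.5979 0.2151 0.1629]
 [0.5905 0.216  0.1458]
 [0.5951 0.2161 0.1601]
 [0.5992 0.2162 0.1457]
 [0.5927 0.2162 0.1532]
 [0.593  0.2163 0.1496]
 [0.6034 0.2163 0.1636]
 [0.5894 0.2166 0.1572]
 [0.5987 0.2172 0.1501]
 [0.5951 0.2172 0.1574]
 [0.596  0.2176 0.1469]
 [0.5982 0.2177 0.154 ]
 [0.6008 0.2178 0.1576]]
```

The crops confirm the choice: the grey block's hole sits at about crop (225,252), with the chip visible inside it. The tweezers hang at side crop (360,140), on a peg running from the post (170,180) to the upturned tip (428,110). Next I'll fit the peg line and the tweezers' position.

```bash
python3 - <<'E'
import pickle
from h import *
from scipy.spatial.transform import Rotation as Ro
np.set_printoptions(suppress=True,precision=4)
C={n:pickle.load(open(n+'.pkl','rb')) for n in('side','top')}
for nm,(x0,x1,y0,y1) in(('top',(180,225,140,195)),('side',(185,260,195,275))):
    P=cloud(C[nm])[y0:y1,x0:x1].reshape(-1,3); q=P[(P[:,2]>.05)&(P[:,2]<.2)]
    d=np.array([.918,.397]);n=np.array([-.397,.918]);o=np.array([.598,.2095])
    a=(q[:,:2]-o)@d; b=(q[:,:2]-o)@n
    pg=(q[:,2]>.15)&(((a<-.01)&(a>-.05))|((a<-.09)&(a>-.115)))&(abs(b)<.015)
    vx,vy,cx,cy=cv2.fitLine(q[pg][:,:2].astype(np.float32),cv2.DIST_HUBER,0,.01,.01).ravel()
    if vx<0: vx,vy=-vx,-vy
    print(nm,'peg',pg.sum(),np.degrees(np.arctan2(vy,vx)),cx,cy)
    d=np.array([vx,vy]);n=np.array([-vy,vx]);o=np.array([cx,cy])
    a=(q[:,:2]-o)@d; b=(q[:,:2]-o)@n
    p=(q[:,2]<.145)&(q[:,2]>.05); 
    post=p&(a>.02)
    print('post a,b',a[post].min(),a[post].max(),np.median(a[post]),np.median(b[post]),'peg tip a',a[q[:,2]>.15].min())
    bd=(q[:,2]>.14)&(abs(b)>.0075)&(a<.0)
    print('bend a',np.sort(a[bd]),'b',np.sort(b[bd]))
    tw=(a<.0)&(q[:,2]<.15)
    for lo in np.arange(.055,.15,.01):
        k=tw&(q[:,2]>=lo)&(q[:,2]<lo+.01)
        if k.any(): print(round(lo,3),k.sum(),'a',np.percentile(a[k],[5,50,95]),'b',np.percentile(b[k],[5,50,95]))
    m=np.median(a[bd]);print('bend mid world',o+m*d)
from rig import *
s=get_obs();print(Ro.from_quat(s['tool_rot']).as_matrix())
E
```

```text
top peg 53 23.986145 0.54625535 0.18600883
post a,b 0.04684508261993248 0.0536135650426866 0.05048168493009768 -0.00481209912946716 peg tip a -0.055247047222445014
bend a [-0.0262 -0.0257 -0.0253 -0.0252 -0.0243 -0.0234 -0.0222 -0.0219 -0.0207
 -0.0189 -0.018  -0.0178 -0.0175 -0.0161 -0.0143 -0.0143 -0.0135 -0.0133] b [-0.0156 -0.0144 -0.0142 -0.0135 -0.0134 -0.0125 -0.0116 -0.0107 -0.0102
 -0.0094 -0.0086  0.0084  0.0088  0.0102  0.0104  0.0114  0.012   0.0143]
0.055 1 a [-0.0149 -0.0149 -0.0149] b [0.0181 0.0181 0.0181]
0.065 2 a [-0.022  -0.0211 -0.0202] b [-0.0193 -0.0003  0.0188]
0.075 1 a [-0.0172 -0.0172 -0.0172] b [-0.0204 -0.0204 -0.0204]
0.085 2 a [-0.021  -0.0175 -0.014 ] b [-0.0171 -0.0007  0.0158]
0.115 2 a [-0.0249 -0.0224 -0.0198] b [0.0179 0.019  0.0201]
0.125 8 a [-0.0243 -0.0179 -0.0134] b [-0.0197 -0.0175  0.0172]
0.135 2 a [-0.0248 -0.0215 -0.0183] b [-0.0156 -0.0156 -0.0156]
0.145 3 a [-0.0249 -0.0219 -0.0151] b [-0.0144 -0.0142  0.0114]
bend mid world [0.5281 0.178 ]
side peg 73 23.04051 0.54363126 0.1876125
post a,b 0.049385427592244596 0.09643132147306725 0.05
[... 817 characters left out ...]
.0172]
0.065 11 a [-0.023  -0.0207 -0.0152] b [-0.021   0.0148  0.0187]
0.075 13 a [-0.0227 -0.0204 -0.0173] b [-0.0219  0.014   0.0168]
0.085 25 a [-0.0219 -0.0152 -0.0105] b [-0.0223 -0.001   0.0168]
0.095 11 a [-0.0222 -0.0193 -0.0156] b [-0.019   0.0131  0.0172]
0.105 12 a [-0.0232 -0.0195 -0.0161] b [-0.0179  0.015   0.0183]
0.115 16 a [-0.0254 -0.017  -0.0117] b [-0.0206  0.0149  0.0199]
0.125 27 a [-0.0255 -0.0168 -0.0123] b [-0.0188  0.0139  0.02  ]
0.135 20 a [-0.0261 -0.0178 -0.0128] b [-0.0202  0.0107  0.0154]
0.145 5 a [-0.0233 -0.0201 -0.0164] b [0.0086 0.0097 0.0139]
bend mid world [0.5266 0.1804]
[[ 0.2588 -0.0008 -0.9659]
 [ 0.9659 -0.0018  0.2588]
 [-0.0019 -1.      0.0003]]
```

Measured positions:
- **Grip:** about (0.527, 0.179, 0.122), with the peg's yaw 23.5°.
- **Hole:** about (0.506, -0.229).

I'll approach above the tweezers first.

jog_arm([
  [-315,-30,-463,0,-0.672,0,-0.4],
  [-315,-30,-463,0,-0.672,0,-0.4],
  [-315,-30,-463,0,-0.672,0,-0.4],
  [-315,-30,-463,0,-0.672,0,-0.4],
  [-315,-30,-463,0,-0.672,0,-0.4],
  [-315,-30,-463,0,-0.672,0,-0.4],
  [-315,-30,-463,0,-0.672,0,-0.4],
  [-315,-30,-463,0,-0.672,0,-0.4],
  [-315,-30,-463,0,-0.672,0,-0.4],
  [-315,-30,-463,0,-0.672,0,-0.4],
  [-315,-30,-463,0,-0.672,0,-0.4],
  [-315,-30,-463,0,-0.672,0,-0.4],
  [-315,-30,-463,0,-0.672,0,-0.4],
  [-315,-30,-463,0,-0.672,0,-0.4],
  [-315,-30,-463,0,-0.672,0,-0.4],
], grip_force=25)

```text
time: 1.98
position: [0.5271, 0.1802, 0.2526]
tool_rot: [0.387, 0.592, -0.592, -0.387]
ft_force: [-0.8, 0.0, 0.2]
grip_width: 0.0608
```

```bash
python3 - <<'E'
from rig import *
from h import *
from scipy.spatial.transform import Rotation as Ro
np.set_printoptions(suppress=True,precision=4)
s=get_obs();M=Ro.from_quat(s['tool_rot']).as_matrix();print(M,s['position'],s['q'],np.degrees(np.arctan2(M[1,0],M[0,0])))
c=camera('side');crop(c,170,120,150,160,3.7,'pics/s3.png',1.3)
E
```

```text
[[-0.3998  0.0001 -0.9166]
 [ 0.9166  0.     -0.3998]
 [-0.     -1.     -0.0001]] [0.5271 0.1802 0.2526] [ 0.1287  0.4008  1.5696 -0.      1.1711 -1.8533] 113.56301187966237
```

View pics/s3.png

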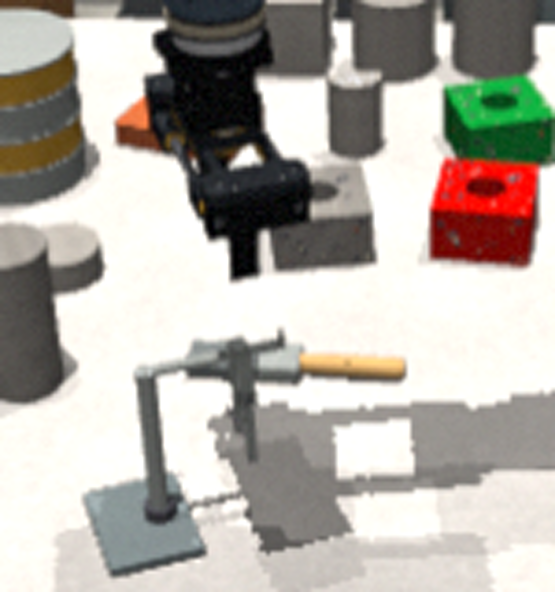

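The fingers (crop 243,250) sit straight above the tweezers (crop 243,350), and the jaws line up with them. Going down.

jog_arm([
  [-1,30,0,0,0,0,-0.6],
  [-1,60,0,0,0,0,-0.6],
  [-1,85,0,0,0,0,-0.6],
  [-1,105,0,0,0,0,-0.6],
  [-1,120,0,0,0,0,-0.6],
  [-1,132,0,0,0,0,-0.6],
  [-1,141,0,0,0,0,-0.6],
  [-1,148,0,0,0,0,-0.6],
  [-1,148,0,0,0,0,-0.6],
  [-1,148,0,0,0,0,-0.6],
])

```text
time: 3.28
position: [0.5281, 0.1787, 0.1049]
tool_rot: [0.388, 0.592, -0.591, -0.387]
ft_force: [-0.2, -0.1, -0.8]
grip_width: 0.0695
```

```bash
python3 - <<'E'
from rig import *
from h import *
c=camera('side');crop(c,185,150,110,130,4.5,'pics/s4.png',1.3)
c=camera('top');crop(c,160,120,110,90,7,'pics/t4.png',2.2)
E
```

```text
(no output)
```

View pics/s4.png

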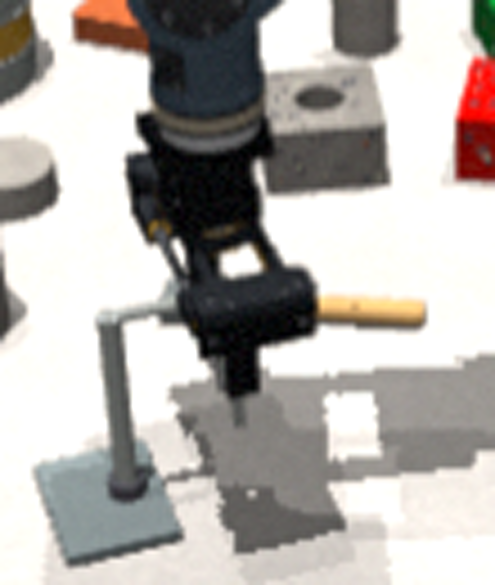

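The fingers straddle the tweezers, with the limb showing below them at (240,410). No contact forces. Squeezing to 30 mm.

jog_arm([
  [0,0,0,0,0,0,0.0],
  [0,0,0,0,0,0,0.1],
  [0,0,0,0,0,0,0.2],
  [0,0,0,0,0,0,0.31],
  [0,0,0,0,0,0,0.31],
  [0,0,0,0,0,0,0.31],
  [0,0,0,0,0,0,0.31],
  [0,0,0,0,0,0,0.31],
], grip_force=30)

```text
time: 4.38
position: [0.5278, 0.1787, 0.1045]
tool_rot: [-0.388, -0.591, 0.591, 0.388]
ft_force: [-0.1, 0.4, -0.1]
grip_width: 0.0303
```

Holding at 30.3 mm. Lift 22 mm.

jog_arm([
  [0,-4,0,0,0,0,0.31],
  [0,-10,0,0,0,0,0.31],
  [0,-16,0,0,0,0,0.31],
  [0,-22,0,0,0,0,0.31],
  [0,-22,0,0,0,0,0.31],
  [0,-22,0,0,0,0,0.31],
])

```text
time: 5.12
position: [0.5277, 0.1786, 0.1266]
tool_rot: [-0.388, -0.591, 0.591, 0.388]
ft_force: [0.4, 0.4, -1.0]
grip_width: 0.03
```

```bash
python3 - <<'E'
from rig import *
from h import *
c=camera('side');crop(c,185,150,110,130,4.5,'pics/s5.png',1.3)
E
```

```text
(no output)
```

View pics/s5.png

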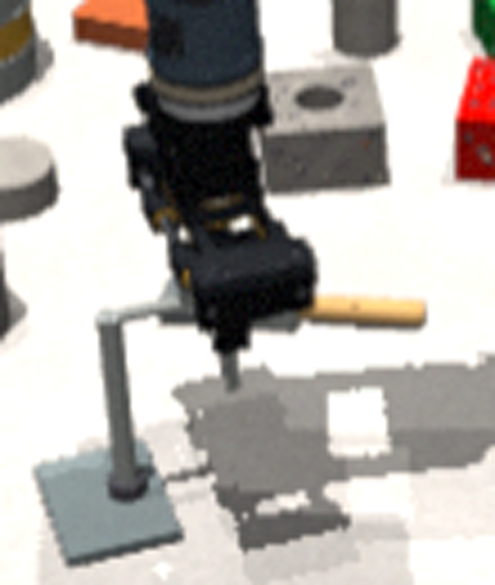

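The tweezers rose with the fingers, tips now at (232,385), and the wrist force is only about 1 N. Drawing off along -x of the peg (+z of the tool).

jog_arm([
  [0,0,10,0,0,0,0.31],
  [0,0,22,0,0,0,0.31],
  [0,0,34,0,0,0,0.31],
  [0,0,46,0,0,0,0.31],
  [0,0,58,0,0,0,0.31],
  [0,0,70,0,0,0,0.31],
  [0,0,82,0,0,0,0.31],
  [0,0,90,0,0,0,0.31],
  [0,-20,95,0,0,0,0.31],
  [0,-40,95,0,0,0,0.31],
  [0,-40,95,0,0,0,0.31],
  [0,-40,95,0,0,0,0.31],
])

```text
time: 6.68
position: [0.4404, 0.1407, 0.1661]
tool_rot: [-0.388, -0.591, 0.591, 0.388]
ft_force: [-0.6, -0.4, -0.9]
grip_width: 0.0302
```

```bash
python3 - <<'E'
from rig import *
from h import *
import pickle
np.set_printoptions(suppress=True,precision=4)
c=camera('side');pickle.dump(c,open('s6.pkl','wb'));crop(c,205,130,90,110,5.4,'pics/s6.png',1.5)
s=get_obs();print(s['position'],s['q'],s['grip_width'])
E
```

```text
[0.4402 0.1407 0.1659] [ 0.0669  0.4015  1.8894  0.      0.8519 -1.9141] 0.030204692222650258
```

View pics/s6.png

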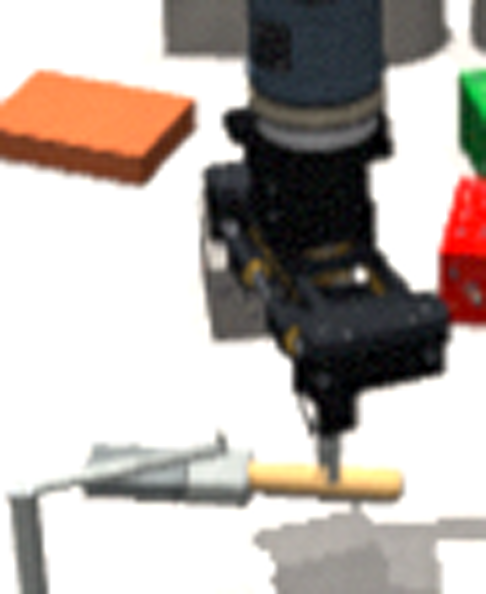

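The tweezers are off the hook and clear, tips at crop (335,470). I'll go above the hole and turn the jaws along world x, so the side camera sees the gap.

jog_arm([
  [-33,-20,8,0,0.18,0,0.31],
  [-66,-20,16,0,0.36,0,0.31],
  [-99,-20,24,0,0.54,0,0.31],
  [-132,-20,32,0,0.72,0,0.31],
  [-165,-20,40,0,0.9,0,0.31],
  [-198,-20,48,0,1.08,0,0.31],
  [-231,-20,56,0,1.26,0,0.31],
  [-264,-20,64,0,1.44,0,0.31],
  [-297,-20,72,0,1.62,0,0.31],
  [-330,-20,80,0,1.8,0,0.31],
  [-350,-20,84,0,1.9,0,0.31],
  [-365,-20,88,0,1.981,0,0.31],
  [-365,-20,88,0,1.981,0,0.31],
  [-365,-20,88,0,1.981,0,0.31],
  [-365,-20,88,0,1.981,0,0.31],
])

```text
time: 8.6
position: [0.5052, -0.228, 0.1862]
tool_rot: [-0.707, -0.0, 0.001, 0.707]
ft_force: [-0.1, -0.1, -0.5]
grip_width: 0.0304
```

```bash
python3 - <<'E'
from rig import *
from h import *
import pickle
from scipy.spatial.transform import Rotation as Ro
np.set_printoptions(suppress=True,precision=4)
c=camera('side');pickle.dump(c,open('s7.pkl','wb'));crop(c,215,80,90,110,5.4,'pics/s7.png',1.5)
s=get_obs();print(s['position'],s['q'],s['grip_width']);print(Ro.from_quat(s['tool_rot']).as_matrix())
x,y,z=s['position']
for dz in(-.03,-.045): print(proj(c,[[x-.006,y,z+dz],[x+.006,y,z+dz]]))
crop(c,232,120,60,60,10,'pics/s7b.png',1.5)
E
```

```text
[ 0.5053 -0.2281  0.1864] [-0.6257  0.4796  1.6484  0.0001  1.0143 -0.6271] 0.030673717706309465
[[ 1.     -0.0005 -0.0013]
 [ 0.0013  0.0005  1.    ]
 [-0.0005 -1.      0.0005]]
[[256.1382 148.5444]
 [252.8325 148.4871]]
[[256.258  152.185 ]
 [252.9671 152.1259]]
```

View pics/s7b.png

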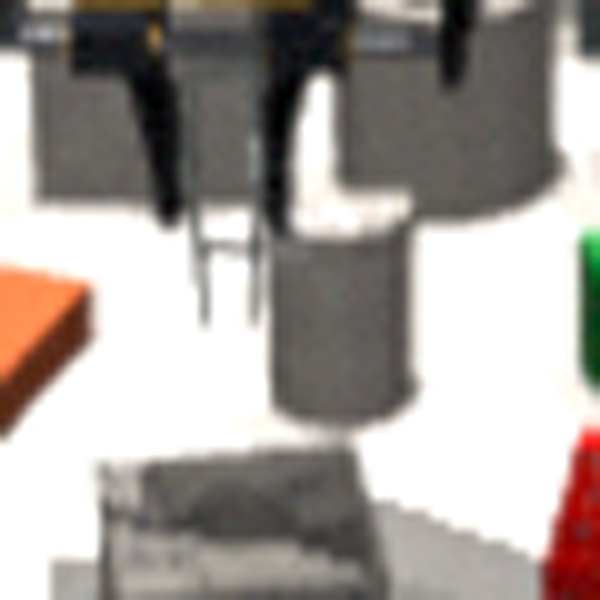

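```bash
python3 - <<'E'
from rig import *
from h import *
np.set_printoptions(suppress=True,precision=2)
g=np.mean([cv2.cvtColor(camera('side')['img'],cv2.COLOR_RGB2GRAY).astype(float) for _ in range(3)],0)
for v in range(141,155):
    r=g[v,245:266]; bg=np.median(r[r>np.percentile(r,45)]); w=np.clip(bg-r-6,0,None)
    u=np.arange(245,266); L=(u>=249)&(u<255);Rr=(u>=255)&(u<260)
    a=(w*u)[L].sum()/w[L].sum();b=(w*u)[Rr].sum()/w[Rr].sum()
    print(v,round(a,2),round(b,2),round((b-a)*3.645,1),r.astype(int))
E
```

```text
141 249.95 258.22 30.2 [150 145  88  25  41  88  81 144 149 151 164 158  84  60  18  54 133 165
 163 174 172]
142 250.07 258.17 29.5 [185 181 125  78  91 139  94 166 185 187 198 189  87  80  32  49 122 162
 163 161 158]
143 251.19 258.07 25.1 [201 199 174 155 160 173 101 140 168 169 170 160  79  91  56  54  87 117
 129 128 129]
144 252.46 257.18 17.2 [200 201 200 199 200 192 105  91 108 108 108 102  66  80  74  73  76  78
  70  70  72]
145 252.2 257.43 19.1 [198 199 200 202 203 194 117 105 147 150 149 130  87 101  77  77  76  75
  66  65  66]
146 251.5 257.96 23.5 [198 199 198 200 201 195 134 134 197 201 197 166 108 120  68  67  68  69
  65  66  66]
147 251.53 257.94 23.4 [198 197 198 200 201 194 134 125 198 202 198 163 107 119  66  64  65  66
  67  68  66]
148 251.63 257.93 23.0 [197 197 199 201 201 196 145 113 197 202 196 160 105 118  65  63  66  66
  69  69  70]
149 251.72 257.92 22.6 [199 199 198 200 200 198 159 105 196 202 196 160 104 118  64  62  65  66
  65  68  68]
150 251.82 257.92 22.2 [201 200 199 200 200 199 173 104 195 201 196 156 116 135  67  60  63  64
  64  67  67]
151 251.95 257.88 21.6 [200 201 199 199 200 201 187 110 192 200 194 146 131 152  70  60  61  62
  63  65  66]
152 251.99 258.0 21.9 [201 199 200 198 199 199 190 141 191 200 193 153 150 155  70  59  62  63
  65  65  65]
153 252.0 258.49 23.7 [201 200 198 199 199 198 196 183 198 200 197 182 179 156  69  59  61  63
  64  65  64]
154 nan 258.77 nan [200 199 198 198 199 199 199 197 199 199 199 199 193 156  69  60  63  63
  65  65  65]<stdin>:8: RuntimeWarning: invalid value encountered in scalar divide
```

The tip gap reads about 13.8 mm, from limb centres at px 251.96 and 256.58. I'll squeeze a touch more, and cross-check the hole centre from the first side picture.

jog_arm([
  [0,0,0,0,0,0,0.327],
  [0,0,0,0,0,0,0.327],
  [0,0,0,0,0,0,0.327],
])

```text
time: 9.18
position: [0.5056, -0.229, 0.1866]
tool_rot: [0.707, 0.0, 0.0, -0.707]
ft_force: [0.6, -0.1, 0.1]
grip_width: 0.0295
```

```bash
python3 - <<'E'
from rig import *
from h import *
import pickle
np.set_printoptions(suppress=True,precision=4)
s=pickle.load(open('side.pkl','rb'));P=cloud(s)
m=(abs(P[...,2]-.06)<.006)&(abs(P[...,0]-.506)<.075)&(abs(P[...,1]+.228)<.075)
m=m.astype('uint8');n,l,st,ce=cv2.connectedComponentsWithStats(m);k=1+np.argmax(st[1:,4]);m=(l==k).astype('uint8')
cs,hi=cv2.findContours(m,cv2.RETR_CCOMP,cv2.CHAIN_APPROX_NONE)
for c,h in zip(cs,hi[0]):
    if cv2.contourArea(c)<15: continue
    pts=np.array([plane(s,*p[0],.06)[:2] for p in c],np.float32)*1000
    print('hole' if h[3]>=0 else 'outer',len(c),cv2.minAreaRect(pts),cv2.fitEllipse(pts))
# grey-level hole in the side image
g=cv2.cvtColor(s['img'],cv2.COLOR_RGB2GRAY);c0=proj(s,[[.506,-.229,.06]])[0];print(c0)
crop(s,235,155,50,42,14,'pics/s8.png',1.5)
ims=[camera('side') for _ in range(3)]
g=np.mean([cv2.cvtColor(i['img'],cv2.COLOR_RGB2GRAY).astype(float) for i in ims],0)
for v in (149,150,151,152,154): print(v,g[v,249:261].astype(int))
print(get_obs()['grip_width'],get_obs()['position'])
E
```

```text
outer 86 ((503.5861511230469, -220.99603271484375), (99.30917358398438, 108.70536041259766), 11.319862365722656) ((504.4468078613281, -222.4045867919922), (113.9645767211914, 120.01459503173828), 103.81714630126953)
hole 30 ((503.75579833984375, -225.46478271484375), (44.38886642456055, 52.047706604003906), 18.897533416748047) ((501.9766540527344, -222.52976989746094), (42.40473937988281, 50.57326889038086), 150.44309997558594)
[255.1265 171.233 ]
149 [200 202 189 104 182 201 192 136 143 122  63  61]
150 [201 201 192 107 163 199 193 131 160 139  67  60]
151 [200 201 189 118 163 200 190 122 163 155  70  61]
152 [199 199 191 145 180 198 192 147 178 158  70  58]
154 [199 198 199 199 200 199 199 198 195 156  70  60]
0.029353886384582136 [ 0.5055 -0.2291  0.1866]
```

View pics/s8.png

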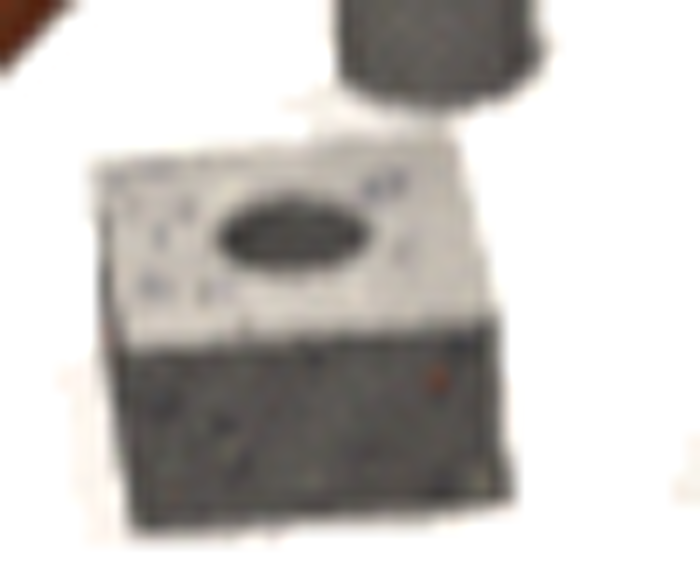

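The gap is now about 11.8 mm (limb centres 252.2 and 256.25). The hole's ellipse, centred at px (255.46,171.2), puts the tips about 1.5 to 2 mm too far along +x. I'll correct that and go down to just above the mouth.

jog_arm([
  [-1.5,15,0,0,0,0,0.327],
  [-1.5,35,0,0,0,0,0.327],
  [-1.5,52,0,0,0,0,0.327],
  [-1.5,63,0,0,0,0,0.327],
  [-1.5,70,0,0,0,0,0.327],
  [-1.5,70,0,0,0,0,0.327],
  [-1.5,70,0,0,0,0,0.327],
])

```text
time: 10.2
position: [0.5044, -0.2293, 0.117]
tool_rot: [0.707, 0.0, 0.0, -0.707]
ft_force: [0.2, 1.0, -0.9]
grip_width: 0.0291
```

```bash
python3 - <<'E'
from rig import *
from h import *
c=camera('side');crop(c,230,135,55,55,10.8,'pics/s9.png',1.5)
crop(camera('top'),290,150,80,60,9,'pics/t9.png',2.2)
E
```

```text
(no output)
```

View pics/s9.png

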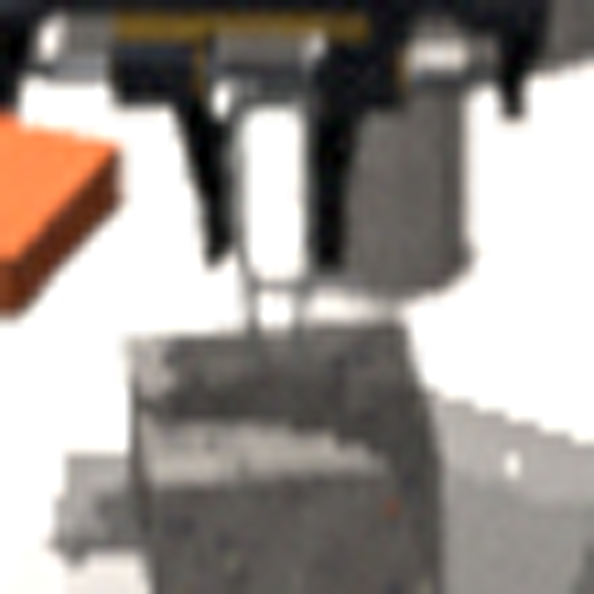

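View pics/t9.png

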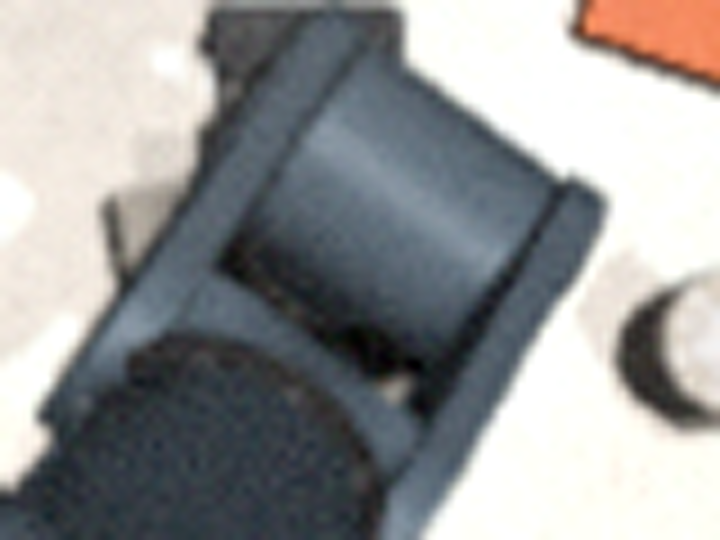

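The tips, at (260,365) and (298,365), are centred over the hole, whose centre should be near (280,396), and they're still just above the mouth. The top view is blocked by the arm. Lowering 27 mm and easing the squeeze slightly.

jog_arm([
  [0,6,0,0,0,0,0.32],
  [0,12,0,0,0,0,0.32],
  [0,18,0,0,0,0,0.32],
  [0,24,0,0,0,0,0.32],
  [0,27,0,0,0,0,0.32],
  [0,27,0,0,0,0,0.32],
  [0,27,0,0,0,0,0.32],
  [0,27,0,0,0,0,0.32],
  [0,27,0,0,0,0,0.32],
  [0,27,0,0,0,0,0.32],
])

```text
time: 11.55
position: [0.5041, -0.229, 0.0897]
tool_rot: [0.707, 0.0, 0.0, -0.707]
ft_force: [0.3, -0.3, -0.1]
grip_width: 0.0297
```

```bash
python3 - <<'E'
from rig import *
from h import *
np.set_printoptions(suppress=True,precision=4)
for i in range(4):
    c=camera('side');s=get_obs();print(s['grip_width'],s['position'],s['ft_force'],s['moment'],abs(s['joint_velocities']).max())
crop(c,230,140,55,50,11,'pics/s10.png',1.6)
g=cv2.cvtColor(c['img'],cv2.COLOR_RGB2GRAY)
for v in range(161,174): print(v,g[v,246:264])
E
```

```text
0.029964806179925592 [ 0.5041 -0.229   0.0896] [-0.4228  0.8866 -1.1252] [-0.1174  0.0448 -0.0186] 0.0009370914675898092
0.029809762146778267 [ 0.5041 -0.229   0.0896] [ 0.6172 -0.3238 -1.1976] [-0.0225  0.0182  0.0011] 0.002292696385017637
0.029514862466121797 [ 0.5041 -0.229   0.0896] [-0.4247  0.0429 -0.8944] [-0.101   0.062  -0.0073] 0.0018488090436478237
0.029965111052880505 [ 0.5041 -0.229   0.0896] [ 0.2947  0.1985 -0.2517] [-0.0794  0.0692  0.0097] 0.001427745911635679
161 [201 197 156  45  11  42  94 182 191 186 185 165  96  40   9   7  40  69]
162 [202 202 190  62  13  39  95 181 188 174 173 163  97  51  12  21  68 111]
163 [204 205 195  62   6  40  97 158 196 188 185 165  97  61  14  41 110 144]
164 [202 205 195  60  10  55 100 126 174 176 171 144  83  51  17  45 104 119]
165 [162 162 155  50  23  58  86  92 118 118 116  97  63  42  16  22  69  69]
166 [83 81 81 47 48 54 65 64 79 81 80 76 62 63 54 49 70 66]
167 [64 62 67 65 67 66 66 63 77 82 81 76 66 81 80 73 77 76]
168 [65 65 64 68 72 74 66 62 71 74 75 73 65 76 77 70 73 74]
169 [55 55 55 59 65 65 60 58 56 59 58 58 61 59 59 54 52 59]
170 [49 45 43 49 51 53 52 57 51 49 49 53 57 49 47 45 48 48]
171 [42 48 48 46 44 42 47 61 53 51 50 56 58 48 48 42 47 48]
172 [44 46 46 47 45 44 49 58 48 51 51 55 55 47 45 44 46 43]
173 [48 46 47 45 45 43 51 59 53 48 51 53 54 47 46 46 45 43]
```

View pics/s10.png

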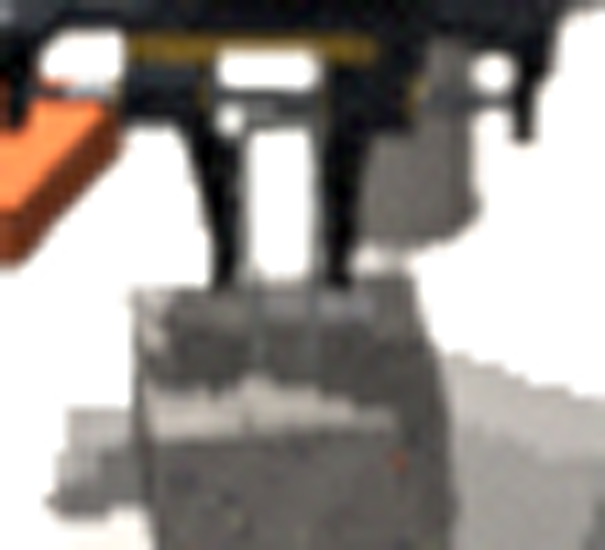

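The limbs run down into the hole at px 253.1 and 257.4. Their midpoint is 255.3 against the hole's 255.5, the gap is about 12.7 mm, and the tips are at z about 0.045. Forces are at noise level and the arm is still, so I'll hand in.

```bash
python3 - <<'E'
from rig import *
print(hand_in())
E
```

```text
the job is handed in; nothing more can be done
None
```

I took the tweezers off the hook and squeezed them to about the marked gap. They were held with both tips about 15 mm down the grey block's hole when I handed the job in, at about 12 s. `hand_in()` gives no verdict, so I don't know whether it passed.

**Last checks:**
- **Gap:** about 12.7 mm from the side camera, with 29.5–30.0 mm between the fingers. The needle is too small to see in the pictures, so I judged the gap from the limb spacing.
- **Centring:** the tips were within about 1 mm of the hole's axis across the side view. Along the camera's line of sight I could only infer it from the arm's position, because the arm blocked the top view.
- **Depth:** tips at about z = 0.045 m. This comes from the arm's height and where I gripped, not from seeing the tips, because the block's front rim hides them.
- **Contact and steadiness:** the wrist force was noise of about 1 N, too coarse to confirm the 0.3 N contact limit. The arm was still.

**Disagreements:** the top and side cameras put the hole's centre about 1.5 mm apart in x. I used the side view, since it showed the tips and the hole together. A rougher outline from the side depth data put the hole 3–7 mm off in y, and I ignored it because it had picked up the hole's wall.

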